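# Lay the slide box down against the rail

## Robot

A 7-joint arm with a two-finger parallel gripper is mounted at the origin on the work surface. World frame = base frame: x ahead of the robot, y to its left, z up, the work surface at z = 0. Lengths are in m, angles in degrees, forces in N, time in s.
With the tool pointing down it reaches from about 0.375 to 0.925 m from the base axis. Payload 3.1 kg.
Tool frame: the origin (TCP) lies midway between the tips of the shut fingers; the grasp point (between the pads) lies 19 mm behind it; z points along the fingers, y is the line along which they close (so a half turn about z gives the same grasp; the last joint's range is limited). The gripper opens to 85 mm and grips with 20 to 120 N. Pads are 22 mm wide; open, the fingers measure 114 mm over their backs; the gripper's body (76 mm by 85 mm) begins 54 mm behind the grasp point. The pads swing forward as they close: fully open they stand 13 mm farther back than shut.
Start: joints at [64.698, 21.939, 2.515, 91.553, -1.026, 66.532, -2.859], TCP at [0.219, -0.612, 0.231] pointing down, gripper open.
Joint ranges: [-149.38, 149.38], [-23.57, 123.04], [-84.95, 90], [0, 143.3], [-89.99, 269.99], [3.08, 112.72], [-163.45, 163.45]. Speed limits (degrees/s): [159.86, 159.86, 180, 180, 180, 180, 180].

## Interface

Orientations are given as [roll, pitch, yaw] about the fixed x, y, z axes, in that order (R = Rz(yaw) Ry(pitch) Rx(roll)).
In Python, from rig import env gives the robot as it stands.
- The arm moves only by the shell command python3 -m pendant 'ROWS' [FORCE]. ROWS is JSON, a list of rows, each an object of numbers: "x", "y", "z": the shift along the tool's x, y, z in mm; "ax", "ay", "az": the turn, a rotation vector about the tool's x, y, z in degrees; "grip": the closure, from 0 (fully open) to 1 (shut). A call has 1 to 8 rows; each row is the pose to reach, as a shift and turn from the pose commanded when the call began, along the tool's axes at that moment; what a row does not reach only later rows make up. A row lasts 1/8 s, in which the tool goes at most 62.5 mm and 10.7 degrees, less where a joint would pass 70% of its speed; a pose out of reach is approached as far as the arm can. A call with a gripper value outside its range is refused whole. The fingers move at their own pace and stop on an object; FORCE is the grip in N (left out, the last holds). Time passes only in rows, so rows that repeat a pose let the fingers close. It gives the time, the measured TCP pose, the force, the opening and the grip force at its end, in the units of the state.
- env.get_obs(): the state, without advancing time (a new reading comes with each control period).
- env.grab_frame(name): name is "side" or "top" or "wrist"; returns (picture, depth): 420x560x3 uint8, red, green, blue; 420x560 float32, m along the optical axis (not along the pixel's ray), 0 where there is no reading.
- env.calibration(name): a dict with "K" (3x3 intrinsics, pixels), "k1" (the pictures are not rectified: a ray, as slopes to the right and down, at radius r is drawn at 1 + k1 r^2 times it, then the intrinsics apply), "T" (4x4, takes a point from camera to world coordinates); the wrist camera has in their place "T_tool_cam" (4x4, takes a point from camera to tool coordinates, whose origin is the TCP and whose axes are the flange's). Camera axes: x right, y up, looking along -z (the intrinsics and any distortion apply to the point x, -y, -z); pixel columns grow to the right and rows downward; lengths in m; the calibration is good to about 2 mm. A picture is of the moment at which its call begins: read the wrist's pose just before it. calibration takes no time and is no camera call.
- env.finish_job(): hands the job in; it is judged then, once.
The state is a dict: "t": time; "joint_positions": joint angles; "qd": joint speeds; "effort": joint torques, N m; "tool_pos": TCP position; "ee_rot": TCP orientation; "contact_force": force on the tool from outside, world axes, zero at the start; "wrist_torque": the same for the moment, N m; "grip_width": opening from 0.0 (shut) to 1.0 (fully open); "grasp_force": force on a finger pad.
Only numpy, scipy, OpenCV 4.12 (cv2) and the standard library are available. Lean on these libraries where they do the work, as an engineer would, in place of code of your own. Each camera call takes 0.05 s, during which the arm holds its last target. There are 200 camera calls.

## Task

The slide box was left standing on edge on the orange plate. By pushing only, never lifting it, tip it over towards the metal rail so that it lies flat on the plate with its labelled lid up, then push it along the plate until its long side is flush against the rail. Leave the bottle, beaker and dish where they stand.

Things in the scene. Friction and masses are not known exactly. Their poses are not given: they have to be found in the camera images.
- slide_box: Loose blue slide box, closed block 35 x 170 x 95 mm (own x, y, z), 0.3 to 0.6 kg, at first standing with z up on a long narrow side. Origin: centre of that side. Own -x: broad lid face with white label, first facing away from the rail; +x: broad base face, towards the rail. Lying lid up, -x points up, z to the rail, and the origin is mid-side away from the rail, 17.5 mm above the plate.
- hinge_edge_left (a point): Point on the slide box at own (0, +80, 95) mm: in the narrow side with the two black hinge barrels, which is uppermost at the start and must end against the rail; 5 mm from its +y end. Axes as slide_box.
- hinge_edge_right (a point): The same at own (0, -80, 95) mm, 5 mm from the -y end.
- heel (a point): Point on the slide box at own (17.5, 0, 0) mm: middle of the lower base-side edge, on which it tips; stays on the plate if the box is only pushed. Pushed along own +x at 70 mm height on the lid face, the box tips rather than slides, and falls over past a lean of 20 degrees. Lying, 2 to 8 N slide it (more at first touch).
- plate: Fixed orange plate 280 x 380 mm, 6 mm thick, on the bench. Origin: centre of its underside; top at z = 6 mm. Own +x points to the rail, away from the robot; y along the rail. Two black sockets, 26 mm wide, 42 mm high, stand on it at own (118, +-170) mm, beyond the rail's ends.
- rail_mid (a point): Middle of the foot of the straight aluminium rail's near face, on the plate's top, at plate (115, 0, 6) mm. Axes as the plate: x points into the rail, y along it. The rail is 300 mm long, 14 mm high above the plate's top, 12 mm thick; fixed.
- reagent_bottle: Loose small amber bottle with a black cap, 38 mm across, 75 mm high, standing on the plate near one end. Origin: centre of its underside. Leave alone.
- beaker: Loose white plastic beaker, 84 mm across the rim, 100 mm high, on the bench beside the plate. Origin: centre of its underside. Leave alone.
- petri_dish: Loose clear flat petri dish, 92 mm across, 16 mm high, on the bench beside the plate. Origin: centre of its underside. Leave alone.
There are look-alikes about, which are no part of the job. Several things have the shape of the slide_box; the one meant has the colours described above.

How it is judged (in metres and radians):
On the way, in this order (a step that is already met when the one before it is completed fails the run):
1. the slide box has been tipped over and lies lid up (angle between slide_box's own x axis and vertical above 2.95 rad), for 0.1 s.
2. the hinge side of the lying box is flush against the rail (angle between slide_box's own x axis and vertical above 3.06 rad and x of hinge_edge_left in the frame of rail_mid between -0.004 and 0.004 m and x of hinge_edge_right in the frame of rail_mid between -0.004 and 0.004 m and y of hinge_edge_left in the frame of rail_mid below 0.15 m and y of hinge_edge_right in the frame of rail_mid above -0.15 m), for 0.2 s.
At the end, for the whole second after the job is handed in: The slide box lies flat on the plate, lid up (within 0.08 rad), at rest, both ends of its hinge side within 4 mm of the rail's near face and inside the rail's length (all of step 2 and height (world z) of heel below 0.012 m and linear speed of slide_box below 0.01 m/s and angular speed of slide_box below 0.05 rad/s); the robot touches nothing.
It fails at once if the slide box is lifted off the plate, or tipped to the wrong side (its heel edge rises over 12 mm above the plate) (height (world z) of heel above 0.018 m).
It fails at once if the reagent bottle is moved over 15 mm (distance of reagent_bottle from where it was at the start of the episode above 0.015 m).
It fails at once if the beaker is moved over 15 mm (distance of beaker from where it was at the start of the episode above 0.015 m).
It fails at once if the petri dish is moved over 15 mm (distance of petri_dish from where it was at the start of the episode above 0.015 m).
It also fails if it takes over 40 s, if anything falls off the work surface, if the arm or the gripper's body presses on something with over 40 N, if the wrist force passes 120 N, or if a joint passes its speed limit or range.

## Working session

There is one attempt and no reset: what is moved stays moved. The work goes in short steps, Python scripts to look and compute and a shell command to move; the robot and the scene stay as the last step left them, time stands still between calls to the robot, and variables do not carry over. Pictures are saved under pics/ and viewed, at most 10 in all, crops included, and the job is handed in when it is done.

```bash
mkdir -p pics; ls
cat > h.py <<'E'
import numpy as np,cv2
from rig import env
def ray(name,u,v):
    c=env.calibration(name);K=np.array(c["K"]);k=c["k1"];T=np.array(c["T"])
    d=np.array([(u-K[0,2])/K[0,0],(v-K[1,2])/K[1,1]]);s=d.copy()
    for _ in range(20): s=d/(1+k*(s@s))
    return T[:3,3],T[:3,:3]@np.array([s[0],-s[1],-1.])
def onz(name,u,v,z):
    o,d=ray(name,u,v);return o+d*(z-o[2])/d[2]
def atd(name,u,v,dep):
    o,d=ray(name,u,v);return o+d*dep
E
python3 - <<'E'
from h import *
for n in("top","side"):
    p,d=env.grab_frame(n);cv2.imwrite(f"pics/{n}0.png",p[:,:,::-1]);np.save(f"{n}0.npy",d)
    print(n,np.round(env.calibration(n)["T"],3).tolist(),(d>0).mean())
o=env.get_obs();print(o)
E
```

```text
pics
top [[0.003, 0.99, -0.143, 0.33], [-1.0, 0.002, -0.005, -0.024], [-0.005, 0.143, 0.99, 1.513], [0.0, 0.0, 0.0, 1.0]] 0.9960671768707483
side [[-0.953, 0.176, -0.245, 0.297], [-0.301, -0.577, 0.759, 0.71], [-0.008, 0.797, 0.604, 0.654], [0.0, 0.0, 0.0, 1.0]] 0.995969387755102
{'t': 0.1, 'joint_positions': array([64.69728757, 21.98741906,  2.51021994, 91.64260721, -1.02567115,
       66.53189945, -2.86086832]), 'qd': array([ 0.01645198, -0.1422149 ,  0.07880269, -0.26703642, -0.06692848,
       -0.08721556,  0.01914926]), 'effort': array([ 3.51536233e-03, -4.34723997e+01,  1.02965780e+00, -2.50453520e+01,
        1.08954447e-02,  5.39393019e-03, -1.59721742e-05]), 'tool_pos': array([ 0.21881908, -0.61112613,  0.22999026]), 'ee_rot': array([-1.79860693e+02,  6.71211805e-03,  1.97032146e+01]), 'contact_force': array([ 0.75669867,  0.27633439, -0.20366259]), 'wrist_torque': array([ 0.02648067, -0.01479243, -0.00139018]), 'grasp_force': 0.0, 'grip_width': 1.0027332307325005}
```

View pics/top0.png

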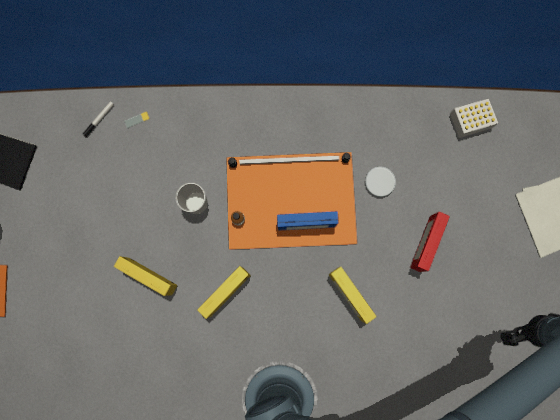

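View pics/side0.png

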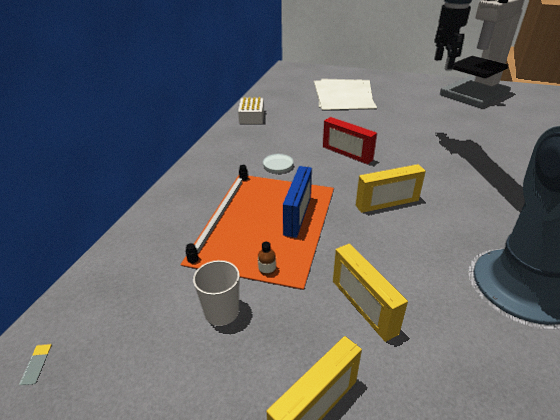

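The top view shows the slide-box look-alikes: blue at (308,221), red at (430,242), and yellow at (145,276), (224,293) and (352,295). I choose the blue one, which stands on the orange plate. The rail runs (240,161)–(338,158), the bottle is at (237,219), the beaker at (191,198) and the dish at (380,182).

Run:
```python
from h import *
p=cv2.imread("pics/top0.png");d=np.load("top0.npy");hsv=cv2.cvtColor(p,cv2.COLOR_BGR2HSV)
def rect(pts):
    (c,s,a)=cv2.minAreaRect(np.float32(pts)*1000);print("  c",np.round(c,1),"s",np.round(s,1),"ang",round(a,2))
m=cv2.inRange(hsv,(100,120,40),(125,255,255));m[:150]=0;m[:, :200]=0;m[:,400:]=0
v,u=np.nonzero(m);P=np.array([atd("top",a,b,d[b,a]) for a,b in zip(u,v)])
t=P[abs(P[:,2]-.101)<.012];print("box z",np.percentile(P[:,2],[5,50,95]),len(t))
T=np.array([onz("top",a,b,.101) for a,b,z in zip(u,v,P[:,2]) if abs(z-.101)<.012]);rect(T[:,:2])
m=cv2.inRange(hsv,(3,150,100),(18,255,255));m[:140]=0;m[260:]=0;m[:,:200]=0;m[:,400:]=0
v,u=np.nonzero(m);rect([onz("top",a,b,.006)[:2] for a,b in zip(u,v)])
m=cv2.inRange(hsv,(0,0,130),(180,70,255));m[:150]=0;m[170:]=0;m[:,:230]=0;m[:,350:]=0
v,u=np.nonzero(m);rect([onz("top",a,b,.02)[:2] for a,b in zip(u,v)])
# near edge line of rail
R=np.array([onz("top",a,v[u==a].max()+.5,.02)[:2] for a in np.unique(u)[3:-3]]);f=np.polyfit(R[:,1],R[:,0],1);print("rail near x=",f, "sd",np.std(R[:,0]-np.polyval(f,R[:,1])))
for n,uv,z in(("bottle",(237,216),.075),("beaker",(191,192),.1),("dish",(380,182),.016)):print(n,onz("top",*uv,z))
s=cv2.imread("pics/side0.png")[150:280,180:350];t=p[145:255,220:365]
cv2.imwrite("pics/crop.png",np.vstack([cv2.resize(s,(510,330)),cv2.resize(t,(510,250))]))
```

```text
box z [0.09329325 0.1008671  0.10567051] 707
  c [514.  -79.8] s [ 35.8 165. ] ang 3.68Traceback (most recent call last):
  File "<stdin>", line 10, in <module>
  File "h.py", line 9, in onz
    o,d=ray(name,u,v);return o+d*(z-o[2])/d[2]
        ~~~^^^^^^^^^^
  File "h.py", line 4, in ray
    c=env.calibration(name);K=np.array(c["K"]);k=c["k1"];T=np.array(c["T"])
ValueError: time passes only in moves, steps and waits
```

```bash
sed -i 's/^def ray/C={}\ndef ray/; s/    c=env.calibration(name);/    if name not in C: C[name]=env.calibration(name)\n    c=C[name];/' h.py
cat > m.py <<'E'
from h import *
p=cv2.imread("pics/top0.png");d=np.load("top0.npy");hsv=cv2.cvtColor(p,cv2.COLOR_BGR2HSV)
def rect(pts):
    (c,s,a)=cv2.minAreaRect(np.float32(pts)*1000);print("  c",np.round(c,1),"s",np.round(s,1),"ang",round(a,2))
m=cv2.inRange(hsv,(3,150,100),(18,255,255));m[:140]=0;m[260:]=0;m[:,:200]=0;m[:,400:]=0
v,u=np.nonzero(m);rect([onz("top",a,b,.006)[:2] for a,b in zip(u,v)])
m=cv2.inRange(hsv,(0,0,130),(180,70,255));m[:150]=0;m[170:]=0;m[:,:230]=0;m[:,350:]=0
v,u=np.nonzero(m);rect([onz("top",a,b,.02)[:2] for a,b in zip(u,v)])
R=np.array([onz("top",a,v[u==a].max()+.5,.02)[:2] for a in np.unique(u)[3:-3]]);f=np.polyfit(R[:,1],R[:,0],1);print("rail near x=",f, "sd",np.std(R[:,0]-np.polyval(f,R[:,1])))
for n,uv,z in(("bottle",(237,216),.075),("beaker",(191,192),.1),("dish",(380,182),.016)):print(n,onz("top",*uv,z))
s=cv2.imread("pics/side0.png")[150:280,180:350];t=p[145:255,220:365]
cv2.imwrite("pics/crop.png",np.vstack([cv2.resize(s,(510,330)),cv2.resize(t,(510,250))]))
print(env.get_obs()["t"])
E
python3 m.py
```

```text
c [585.1 -33.4] s [278.8 377.7] ang 2.48
  c [714.5 -27.6] s [ 40.4 352.4] ang 0.09
rail near x= [-0.02295656  0.70100443] sd 0.006026558085789584
bottle [0.52629628 0.11852968 0.075     ]
beaker [0.59096281 0.24760737 0.1       ]
dish [ 0.63782765 -0.30178593  0.016     ]
0.1
```

View pics/crop.png

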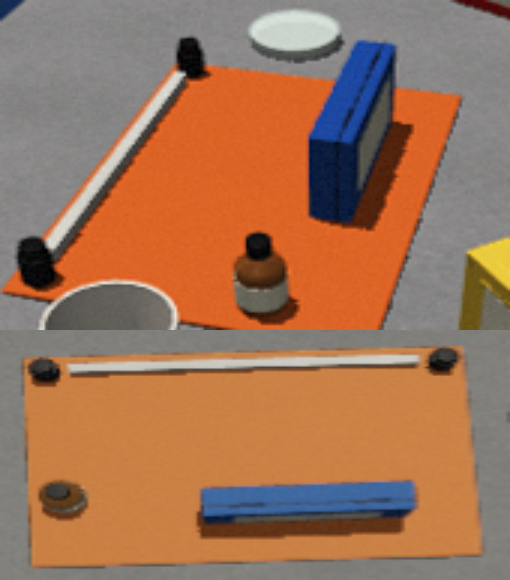

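The crop confirms the choice: the blue box stands with its black-lined hinge edge up, its white label faces the robot and the rail is on the far side. I'll push with the open gripper, using both fingers. First I move in behind the box at a safe height.

```bash
python3 -m pendant '[{"x":20,"y":-21,"az":1},{"x":60,"y":-63,"az":3},{"x":110,"y":-115,"az":5},{"x":160,"y":-168,"az":8},{"x":210,"y":-221,"az":10},{"x":260,"y":-273,"az":12},{"x":310,"y":-326,"az":14},{"x":350,"y":-368,"az":16}]'
python3 -c "
from h import *
print(onz('top',345,268,.09),onz('top',331,276,.09),onz('top',249,272,.09))"
```

```text
[ 0.37919965 -0.18457424  0.09      ] [ 0.35714388 -0.1454815   0.09      ] [0.36775197 0.08154792 0.09      ]invalid input
```

```bash
python3 -m pendant '[{"x":20,"y":-21,"z":0,"ax":0,"ay":0,"az":1,"grip":0},{"x":60,"y":-63,"z":0,"ax":0,"ay":0,"az":3,"grip":0},{"x":100,"y":-105,"z":0,"ax":0,"ay":0,"az":5,"grip":0},{"x":140,"y":-147,"z":0,"ax":0,"ay":0,"az":8,"grip":0},{"x":180,"y":-189,"z":0,"ax":0,"ay":0,"az":10,"grip":0},{"x":220,"y":-231,"z":0,"ax":0,"ay":0,"az":12,"grip":0},{"x":260,"y":-273,"z":0,"ax":0,"ay":0,"az":14,"grip":0},{"x":300,"y":-315,"z":0,"ax":0,"ay":0,"az":16,"grip":0}]'
```

```text
t: 1.1
tool_pos: [0.3955, -0.2123, 0.231]
ee_rot: [180.0, 0.0, 3.6]
contact_force: [-0.3, -0.0, -0.6]
grip_width: 0.998
grasp_force: 0.0
```

```bash
python3 -m pendant '[{"x":20,"y":-40,"z":0,"ax":0,"ay":0,"az":0,"grip":0},{"x":42,"y":-83,"z":0,"ax":0,"ay":0,"az":0,"grip":0},{"x":64,"y":-125,"z":20,"ax":0,"ay":0,"az":0,"grip":0},{"x":64,"y":-125,"z":65,"ax":0,"ay":0,"az":0,"grip":0},{"x":64,"y":-125,"z":110,"ax":0,"ay":0,"az":0,"grip":0},{"x":64,"y":-125,"z":150,"ax":0,"ay":0,"az":0,"grip":0},{"x":64,"y":-125,"z":166,"ax":0,"ay":0,"az":0,"grip":0},{"x":64,"y":-125,"z":166,"ax":0,"ay":0,"az":0,"grip":0}]'
python3 - <<'E'
from h import *
p,d=env.grab_frame("side");cv2.imwrite("pics/s1.png",cv2.resize(p[100:290,150:400,::-1],(750,570)))
E
```

```text
t: 2.1
tool_pos: [0.4503, -0.0852, 0.0646]
ee_rot: [-180.0, 0.1, 3.7]
contact_force: [0.2, 1.3, 0.4]
grip_width: 0.999
grasp_force: 0.0
```

View pics/s1.png

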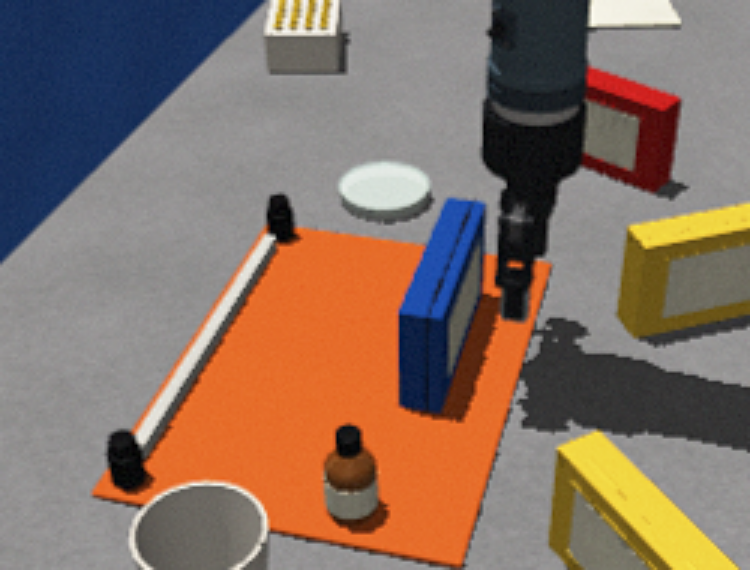

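The gripper is behind the lid, with its finger tip at about (515,310) in the crop, level with the upper part of the box and clear of everything. I'll approach slowly and tip.

```bash
python3 -m pendant '[{"x":15,"y":0,"z":0,"ax":0,"ay":0,"az":0,"grip":0},{"x":25,"y":0,"z":0,"ax":0,"ay":0,"az":0,"grip":0},{"x":30,"y":0,"z":0,"ax":0,"ay":0,"az":0,"grip":0},{"x":34,"y":0,"z":0,"ax":0,"ay":0,"az":0,"grip":0},{"x":38,"y":0,"z":0,"ax":0,"ay":0,"az":0,"grip":0},{"x":42,"y":0,"z":0,"ax":0,"ay":0,"az":0,"grip":0},{"x":46,"y":0,"z":0,"ax":0,"ay":0,"az":0,"grip":0},{"x":50,"y":0,"z":0,"ax":0,"ay":0,"az":0,"grip":0}]'
python3 - <<'E'
from h import *
p,d=env.grab_frame("side");cv2.imwrite("pics/s2.png",cv2.resize(p[100:290,150:400,::-1],(750,570)))
E
```

```text
t: 3.15
tool_pos: [0.5014, -0.0822, 0.0653]
ee_rot: [-180.0, -0.0, 3.7]
contact_force: [-1.4, -0.2, 1.2]
grip_width: 1.003
grasp_force: 0.3
```

View pics/s2.png

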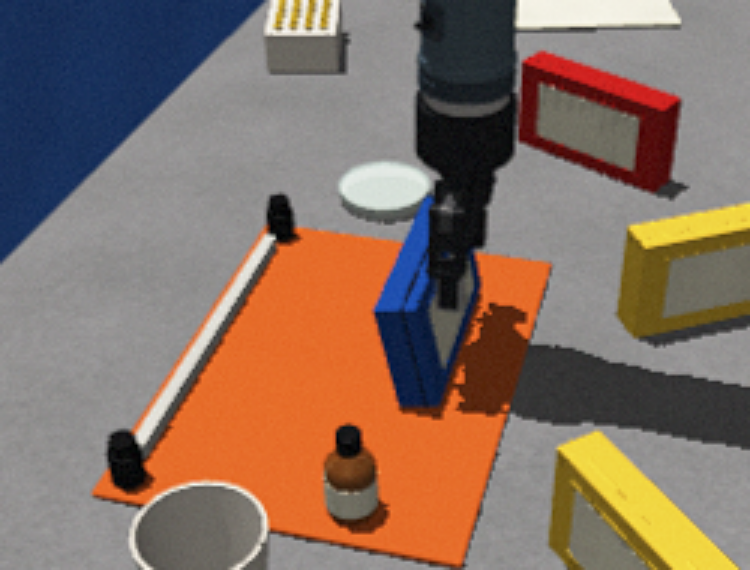

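The box is tilting about its heel: its top is now at (380,310) and its foot still at (420,405). I'll continue until it falls.

```bash
python3 -m pendant '[{"x":4,"y":0,"z":0,"ax":0,"ay":0,"az":0,"grip":0},{"x":8,"y":0,"z":0,"ax":0,"ay":0,"az":0,"grip":0},{"x":12,"y":0,"z":0,"ax":0,"ay":0,"az":0,"grip":0},{"x":16,"y":0,"z":0,"ax":0,"ay":0,"az":0,"grip":0},{"x":20,"y":0,"z":0,"ax":0,"ay":0,"az":0,"grip":0},{"x":20,"y":0,"z":0,"ax":0,"ay":0,"az":0,"grip":0},{"x":20,"y":0,"z":0,"ax":0,"ay":0,"az":0,"grip":0},{"x":20,"y":0,"z":0,"ax":0,"ay":0,"az":0,"grip":0}]'
python3 - <<'E'
from h import *
p,d=env.grab_frame("side");cv2.imwrite("pics/s3.png",cv2.resize(p[100:290,150:400,::-1],(750,570)))
E
```

```text
t: 4.2
tool_pos: [0.5208, -0.0809, 0.0652]
ee_rot: [180.0, 0.0, 3.7]
contact_force: [-0.5, -0.1, -0.6]
grip_width: 1.003
grasp_force: 0.0
```

View pics/s3.png

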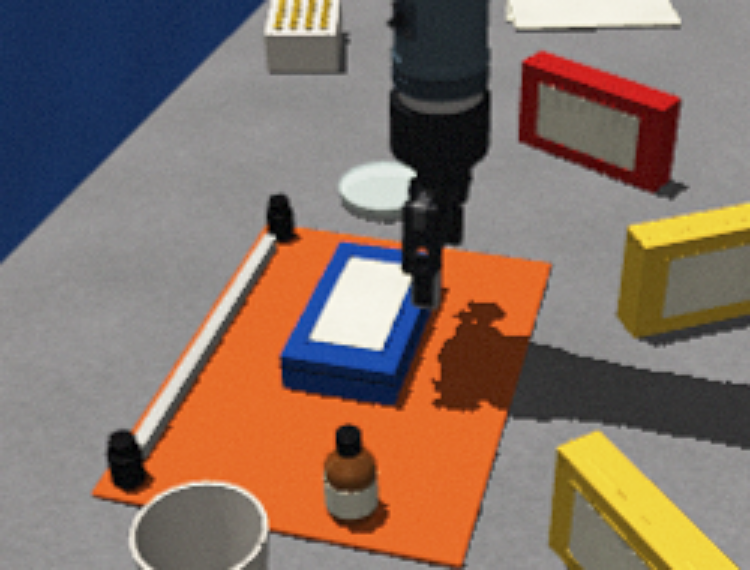

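The box lies flat with its lid up, corners at about (283,385), (395,400) and (340,245) in the crop. Next I back off, descend behind its near side and square up to the rail.

```bash
python3 -m pendant '[{"x":-18,"y":0,"z":0,"ax":0,"ay":0,"az":0,"grip":0},{"x":-36,"y":0,"z":0,"ax":0,"ay":0,"az":1.2,"grip":0},{"x":-36,"y":0,"z":20,"ax":0,"ay":0,"az":1.2,"grip":0},{"x":-36,"y":0,"z":42,"ax":0,"ay":0,"az":1.2,"grip":0},{"x":-36,"y":0,"z":55,"ax":0,"ay":0,"az":1.2,"grip":0},{"x":-36,"y":0,"z":55,"ax":0,"ay":0,"az":1.2,"grip":0}]'
python3 -m pendant '[{"x":10,"y":0,"z":0,"ax":0,"ay":0,"az":0,"grip":0},{"x":20,"y":0,"z":0,"ax":0,"ay":0,"az":0,"grip":0},{"x":26,"y":0,"z":0,"ax":0,"ay":0,"az":0,"grip":0},{"x":31,"y":0,"z":0,"ax":0,"ay":0,"az":0,"grip":0},{"x":36,"y":0,"z":0,"ax":0,"ay":0,"az":0,"grip":0},{"x":41,"y":0,"z":0,"ax":0,"ay":0,"az":0,"grip":0},{"x":46,"y":0,"z":0,"ax":0,"ay":0,"az":0,"grip":0},{"x":52,"y":0,"z":0,"ax":0,"ay":0,"az":0,"grip":0}]'
```

```text
t: 5.0
tool_pos: [0.4842, -0.083, 0.0094]
ee_rot: [-180.0, 0.1, 2.5]
contact_force: [0.4, -0.3, 1.0]
grip_width: 1.001
grasp_force: 0.0
t: 6.0
tool_pos: [0.5335, -0.0811, 0.0095]
ee_rot: [180.0, 0.4, 2.5]
contact_force: [-6.0, -0.0, 4.8]
grip_width: 0.999
grasp_force: 2.8
```

```bash
python3 -m pendant '[{"x":6,"y":0,"z":0,"ax":0,"ay":0,"az":0,"grip":0},{"x":12,"y":0,"z":0,"ax":0,"ay":0,"az":0,"grip":0},{"x":18,"y":0,"z":0,"ax":0,"ay":0,"az":0,"grip":0},{"x":24,"y":0,"z":0,"ax":0,"ay":0,"az":0,"grip":0},{"x":30,"y":0,"z":0,"ax":0,"ay":0,"az":0,"grip":0},{"x":36,"y":0,"z":0,"ax":0,"ay":0,"az":0,"grip":0},{"x":41,"y":0,"z":0,"ax":0,"ay":0,"az":0,"grip":0},{"x":46,"y":0,"z":0,"ax":0,"ay":0,"az":0,"grip":0}]'
python3 - <<'E'
from h import *
p,d=env.grab_frame("side");cv2.imwrite("pics/s4.png",cv2.resize(p[100:290,150:400,::-1],(750,570)))
E
```

```text
t: 7.0
tool_pos: [0.5831, -0.0789, 0.0103]
ee_rot: [180.0, 0.0, 2.5]
contact_force: [-2.4, -0.2, 0.4]
grip_width: 1.005
grasp_force: 1.1
```

View pics/s4.png

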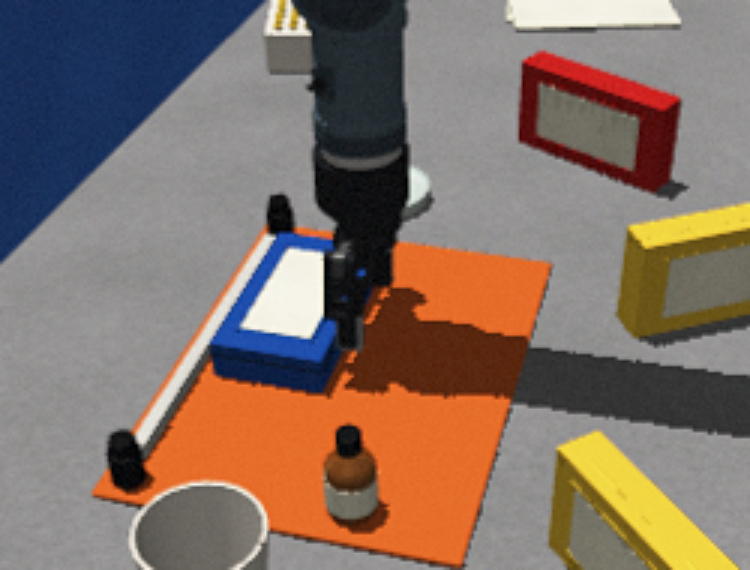

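The box's hinge side, (213,370) to (285,235), is a few millimetres from the rail and parallel to it. I'll creep forward and watch the force.

```bash
python3 -m pendant '[{"x":1.5,"y":0,"z":0,"ax":0,"ay":0,"az":0,"grip":0},{"x":3,"y":0,"z":0,"ax":0,"ay":0,"az":0,"grip":0},{"x":4.5,"y":0,"z":0,"ax":0,"ay":0,"az":0,"grip":0},{"x":6,"y":0,"z":0,"ax":0,"ay":0,"az":0,"grip":0}]'
python3 -m pendant '[{"x":1,"y":0,"z":0,"ax":0,"ay":0,"az":0,"grip":0},{"x":2,"y":0,"z":0,"ax":0,"ay":0,"az":0,"grip":0},{"x":3,"y":0,"z":0,"ax":0,"ay":0,"az":0,"grip":0}]'
```

```text
t: 7.55
tool_pos: [0.5875, -0.0788, 0.0105]
ee_rot: [180.0, 0.2, 2.5]
contact_force: [-5.8, 0.2, 3.2]
grip_width: 0.999
grasp_force: 2.6
t: 7.92
tool_pos: [0.5906, -0.0787, 0.0104]
ee_rot: [180.0, 0.2, 2.5]
contact_force: [-5.4, 0.6, 4.3]
grip_width: 0.998
grasp_force: 3.0
```

```bash
python3 -m pendant '[{"x":1,"y":0,"z":0,"ax":0,"ay":0,"az":0,"grip":0},{"x":2,"y":0,"z":0,"ax":0,"ay":0,"az":0,"grip":0},{"x":3,"y":0,"z":0,"ax":0,"ay":0,"az":0,"grip":0}]'
python3 -m pendant '[{"x":1,"y":0,"z":0,"ax":0,"ay":0,"az":0,"grip":0},{"x":2,"y":0,"z":0,"ax":0,"ay":0,"az":0,"grip":0}]'
```

```text
t: 8.3
tool_pos: [0.5937, -0.0786, 0.0104]
ee_rot: [180.0, 0.2, 2.5]
contact_force: [-6.6, -0.4, 4.8]
grip_width: 0.999
grasp_force: 2.9
t: 8.55
tool_pos: [0.5953, -0.0786, 0.0104]
ee_rot: [180.0, 0.2, 2.5]
contact_force: [-7.2, 0.1, 5.8]
grip_width: 1.0
grasp_force: 3.7
```

```bash
python3 -m pendant '[{"x":1,"y":0,"z":0,"ax":0,"ay":0,"az":0,"grip":0},{"x":2,"y":0,"z":0,"ax":0,"ay":0,"az":0,"grip":0}]'
python3 -m pendant '[{"x":1,"y":0,"z":0,"ax":0,"ay":0,"az":0,"grip":0},{"x":1.5,"y":0,"z":0,"ax":0,"ay":0,"az":0,"grip":0}]'
```

```text
t: 8.8
tool_pos: [0.5952, -0.0786, 0.0101]
ee_rot: [180.0, 0.5, 2.5]
contact_force: [-11.1, -0.1, 9.1]
grip_width: 0.999
grasp_force: 5.4
t: 9.05
tool_pos: [0.5951, -0.0786, 0.0099]
ee_rot: [180.0, 0.7, 2.5]
contact_force: [-13.2, 0.4, 11.3]
grip_width: 0.998
grasp_force: 6.6
```

The tool has stalled and the force is rising, so the box is against the rail. One more small press for 0.4 s, then I retreat straight back, rise and check.

```bash
python3 -m pendant '[{"x":1,"y":0,"z":0,"ax":0,"ay":0,"az":0,"grip":0},{"x":2,"y":0,"z":0,"ax":0,"ay":0,"az":0,"grip":0},{"x":2,"y":0,"z":0,"ax":0,"ay":0,"az":0,"grip":0}]'
python3 -m pendant '[{"x":-2,"y":0,"z":0,"ax":0,"ay":0,"az":0,"grip":0},{"x":-6,"y":0,"z":0,"ax":0,"ay":0,"az":0,"grip":0},{"x":-15,"y":0,"z":0,"ax":0,"ay":0,"az":0,"grip":0},{"x":-40,"y":0,"z":0,"ax":0,"ay":0,"az":0,"grip":0},{"x":-80,"y":0,"z":-20,"ax":0,"ay":0,"az":0,"grip":0},{"x":-120,"y":0,"z":-60,"ax":0,"ay":0,"az":0,"grip":0},{"x":-140,"y":0,"z":-110,"ax":0,"ay":0,"az":0,"grip":0},{"x":-140,"y":0,"z":-150,"ax":0,"ay":0,"az":0,"grip":0}]'
python3 - <<'E'
from h import *
p,d=env.grab_frame("side");q,e=env.grab_frame("top")
cv2.imwrite("pics/s5.png",np.vstack([cv2.resize(p[170:270,170:350,::-1],(540,300)),cv2.resize(q[145:225,220:365,::-1],(540,298))]))
hsv=cv2.cvtColor(q,cv2.COLOR_RGB2HSV);m=cv2.inRange(hsv,(100,120,40),(125,255,255));m[:150]=0;m[:,:200]=0;m[:,400:]=0
m=cv2.morphologyEx(m,cv2.MORPH_CLOSE,np.ones((25,25)))
v,u=np.nonzero(m);P=[onz("top",a,b,.041)[:2]*1000 for a,b in zip(u,v)]
print(cv2.minAreaRect(np.float32(P)),np.median(e[m>0]))
E
```

```text
t: 9.43
tool_pos: [0.5951, -0.0786, 0.0096]
ee_rot: [180.0, 0.9, 2.5]
contact_force: [-15.3, -0.4, 13.6]
grip_width: 0.999
grasp_force: 8.0
t: 10.42
tool_pos: [0.4623, -0.0845, 0.1624]
ee_rot: [179.9, -0.2, 2.5]
contact_force: [0.3, 0.4, -0.5]
grip_width: 1.0
grasp_force: 0.0
((652.206787109375, -73.8276596069336), (96.16765594482422, 168.50405883789062), 2.5477428436279297) 1.5018134
```

View pics/s5.png

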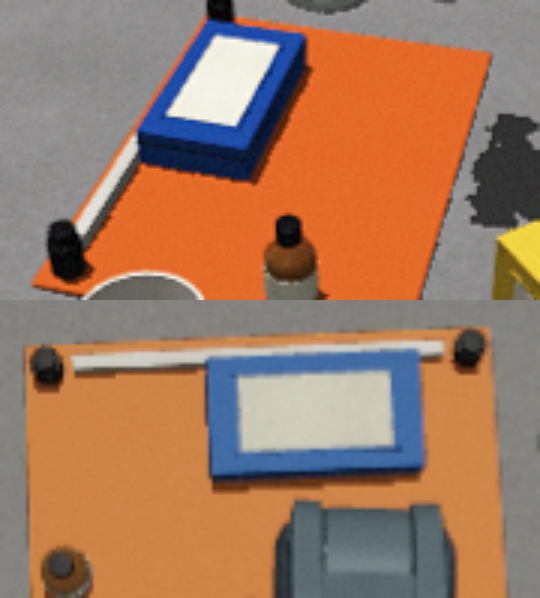

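The box lies lid up against the rail, its far edge overlapping the rail's near face from (208,358) to (420,350) in the lower crop. Its yaw is 2.55° against 2.48° for the plate. The robot is clear of everything, so I'm handing in.

```bash
python3 -c "
from rig import env
print(env.finish_job())"
```

```text
the job is handed in; nothing more can be done
None
```

I tipped the slide box over by pushing and slid it until it pressed against the rail, where it lies lid up with the arm clear. I handed the job in at about 10.5 s; no verdict came back.

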